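Thread the probe rod into the detector head

ROBOT

A 6-joint arm with a two-finger parallel gripper is mounted at the origin on the work surface. World frame = base frame: x ahead of the robot, y to its left, z up, the work surface at z = 0. Lengths are in mm, angles in rad, forces in N, time in s.
With the tool pointing down it reaches from about 275 to 875 mm from the base axis. Payload 12.5 kg.
Tool frame: the origin (TCP) lies on the front face of the gripper's body, between the roots of the fingers; the fingertips stand 73 mm ahead of it and the grasp point (between the pads) lies 54 mm ahead of it; z points along the fingers, y is the line along which they close (so a half turn about z gives the same grasp; the last joint's range is limited). The gripper opens to 85 mm and grips with 20 to 120 N. Pads are 22 mm wide; open, the fingers measure 114 mm over their backs; the gripper's body (76 mm by 85 mm) begins 54 mm behind the grasp point. The pads swing forward as they close: fully open they stand 13 mm farther back than shut.
Start: joints at [1.227, 0.351, 1.652, -0, 1.139, -0.085], TCP at [140.725, 531.678, 303.89] pointing down, gripper open.
Joint ranges: [-2.75, 2.75], [-0.79, 2.1], [0.01, 2.65], [-1.57, 4.71], [0.07, 3.14], [-2.87, 2.87]. Speed limits (rad/s): [2.22, 2.22, 2.79, 3.14, 3.14, 3.14].

INTERFACE

Orientations are given as a unit quaternion [x, y, z, w].
In Python, from bench import env gives the robot as it stands.
- The arm moves only by the shell command python3 -m jog 'ROWS' [FORCE]. ROWS is rows parted by semicolons, their numbers by spaces, 1 to 20 of them, each of 5 numbers: dx, dy, dz in mm, then a turn about the tool's z in rad, then the opening from 0.0 (shut) to 1.0 (fully open); each row is the pose to reach, as a shift and turn from the pose commanded when the command began, along the tool's axes at that moment; what a row does not reach only later rows make up. A row lasts 1/10 s, in which the tool goes at most 50 mm and 0.15 rad, less where a joint would pass 70% of its speed; a pose out of reach is approached as far as the arm can. The fingers move at their own pace and stop on an object; FORCE is the grip in N (left out, the last holds). Time passes only in rows, so rows that do not move let the fingers close. It prints the time, the measured TCP pose, the force, the opening and the grip force at its end.
- env.state(): the state, without advancing time (a new reading comes with each control period).
- env.read_camera(name): name is "scene" or "top" or "wrist"; returns the picture (384x512x3 uint8, red, green, blue); there is no depth.
- env.get_calibration(name): a dict with "fx", "fy", "cx", "cy" (pixels), "T" (4x4, takes a point from camera to world coordinates). Camera axes: x right, y down, z forward; pixel columns grow to the right and rows downward; lengths in mm; the calibration is good to about 2 mm. The wrist camera is an equidistant fisheye: a pixel r from the principal point sees the ray r / f radians off the axis. A picture is of the moment at which its call begins: read the wrist's pose just before it. get_calibration takes no time and is no camera call; for the wrist camera it gives the pose at the moment of the call.
- env.job_done(): hands the job in; it is judged then, once.
The state is a dict: "time": time; "qpos": joint angles; "qd": joint speeds; "effort": joint torques, N m; "tool_pos": TCP position; "tcp_rot": TCP orientation; "force": force on the tool from outside, world axes, zero at the start; "wrist_torque": the same for the moment, N m; "gripper_width": opening from 0.0 (shut) to 1.0 (fully open); "grip_force": force on a finger pad.
Only numpy, scipy, OpenCV 4.12 (cv2) and the standard library are available. Lean on these libraries where they do the work, as an engineer would, in place of code of your own. Each camera call takes 0.05 s, during which the arm holds its last target. There are 200 camera calls.

TASK

Take the steel probe rod off its rest by its black handle and thread it, pointed end first, through the three guide holes of the optical bench: the front guide, the middle guide and the detector head. Slide it gently in until its tip just comes to rest against the stop hidden inside the head, without forcing the rod or shifting the stop, and leave it lying there. Do not disturb the other things on the table.

Things in the scene. Friction and masses are not known exactly. Their poses are not given: they have to be found in the camera images.
- rod: Probe rod, about 160 g: black square handle 44 mm long (x), 20 wide (y), 22 high (z), then on the same axis a round steel shaft, 12 mm in diameter, 240 mm long, its last 14 mm tapering to a blunt 4.4 mm point. Origin at the handle's centre, x along the shaft to the tip. It starts level on the rest, axis 30 mm above the table. Its weight centres about 78 mm from the origin towards the tip.
- rod_tip (a point): Centre of the rod's blunt point, 262 mm from the handle's centre along x.
- rest: Fixed grey rest: base 220 by 60 mm and two saddles 12 mm thick, 38 mm high, one 45 mm and one 200 mm from the handle's centre. The shaft lies loosely in them and lifts straight up. Origin on the table, 100 mm from the handle's centre; x points along the rod to its tip.
- bench: Fixed metal optical bench, base 100 by 270 by 12 mm, with three upright blocks whose round holes, 14 mm in diameter, share one level axis 80 mm above the table, along the bench's y at x = 0. Origin on the table below the centre of the front guide. The rod goes in from the -y side towards +y; the hand can stay level with the axis all the way, outside the front guide.
- front_mouth (a point): Centre of the front guide's hole on its -y face, where the rod enters; axes as the bench. The front guide is a fixed plate 50 mm wide, 16 mm thick along y, its top 104 mm above the table.
- middle_axis (a point): Point on the common axis 75 mm past the front mouth, at the -y face of the middle guide: a plate 46 mm wide, 16 mm thick, top at 102 mm. The plate floats sideways (bench x) on a stiff slide and may start up to 3 mm off this point either way, which is not measured; the tapered tip pushes it into line with about 2 N.
- head_mouth (a point): Centre of the third hole, in the -y face of the detector head, 150 mm past the front mouth. The head is a closed grey box 66 mm wide, 82 mm long, top at 119 mm; its front wall is 14 mm thick. Inside, on the axis, is a flat steel stop, 22 to 62 mm past this mouth: set differently each time, not measured, not visible, to be found by feel. Pushed with more than about 16 N it shifts.
- mouse: Bystander: black computer mouse, 100 by 58 by 33 mm. Origin at its underside.
- spanner: Bystander: steel spanner lying on the table beyond the bench. Origin at its underside.
- taperoll: Bystander: grey ring-shaped roll lying flat, 68 mm across, 24 mm high. Origin at its underside.
- jar: Bystander: small amber jar with a white lid, 48 mm across, 75 mm high. Origin at its underside.

How it is judged (in metres and radians):
On the way, in this order (a step that is already met when the one before it is completed fails the run):
1. the tip is through the front guide (y of rod_tip in the frame of front_mouth above 0.02 m and distance between rod_tip and front_mouth below 0.06 m and angle between the x axis of rod and the y axis of bench, either way round below 0.12 rad), for 0.05 s.
2. the tip is through the middle guide (y of rod_tip in the frame of front_mouth above 0.1 m and distance between rod_tip and head_mouth below 0.055 m and angle between the x axis of rod and the y axis of bench, either way round below 0.06 rad), for 0.05 s.
3. the tip is inside the detector head (y of rod_tip in the frame of head_mouth above 0.01 m and distance between rod_tip and head_mouth below 0.045 m and angle between the x axis of rod and the y axis of bench, either way round below 0.04 rad), for 0.05 s.
At the end, for the whole second after the job is handed in: The rod lies in all three holes, in line with the bench to within 0.04 rad, released and at rest (under 10 mm/s), its tip against the hidden stop or no more than about 2 mm short of it (under 4 mm from the centre of the 4 mm thick stop) (distance between rod_tip and stop_c0 below 0.004 m and angle between the x axis of rod and the y axis of bench, either way round below 0.04 rad and linear speed of rod below 0.01 m/s); the robot touches nothing.
It fails at once if the rod is forced: it presses on the bench, its guides or the stop with more than 30 N (contact force between rod and bench above 30 N).
It fails at once if the stop is shifted by more than 2 mm (distance of stop_c0 from where it was at the start of the episode above 0.002 m).
It fails at once if the arm hits the bench with more than 30 N (contact force between the arm and bench above 30 N).
It fails at once if a bystander is moved by more than 20 mm (distance of any of mouse, spanner, taperoll, jar from where it was at the start of the episode above 0.02 m).
It also fails if it takes over 61 s, if anything falls off the work surface, if the arm or the gripper's body presses on something with over 40 N, if the wrist force passes 120 N, or if a joint passes its speed limit or range.

## Working session

There is one attempt and no reset: what is moved stays moved. The work goes in short steps, Python scripts to look and compute and a shell command to move; the robot and the scene stay as the last step left them, time stands still between calls to the robot, and variables do not carry over. Pictures are saved under pics/ and viewed, at most 10 in all, crops included, and the job is handed in when it is done.

```bash
mkdir -p pics; ls
python3 - <<'E'
from bench import env
import cv2
s=env.state();print(s['time'],s['tool_pos'],s['tcp_rot'],s['force'])
for n in ['scene','top','wrist']:
    c=env.get_calibration(n);print(n,c['fx'],c['fy'],c['cx'],c['cy']);print(c['T'])
    cv2.imwrite(f'pics/{n}0.png',env.read_camera(n)[:,:,::-1])
E
```

```text
pics
0.0 [140.63024346 531.43947323 303.35772256] [ 1.29045718e-01  9.91638462e-01 -5.86052184e-04 -1.39102841e-04] [ 0.49081244  0.40328859 -1.09127442]
scene 472.2580993322301 472.2580993322301 246.2284590988551 194.57967293493738
[[ 7.28853008e-01  4.99669922e-01 -4.68084675e-01  1.10014915e+03]
 [ 6.84528633e-01 -5.45706689e-01  4.83347452e-01 -5.42562864e+02]
 [-1.39227548e-02 -6.72706606e-01 -7.39778331e-01  9.58831314e+02]
 [ 0.00000000e+00  0.00000000e+00  0.00000000e+00  1.00000000e+00]]
top 447.75863073785774 447.75863073785774 252.90428262298926 201.5445919296849
[[ 3.12202660e-03 -9.98247772e-01  5.90900967e-02  4.72978495e+02]
 [-9.99858656e-01 -2.13994959e-03  1.66759825e-02  3.07540608e+01]
 [-1.65203125e-02 -5.91338075e-02 -9.98113356e-01  1.33673116e+03]
 [ 0.00000000e+00  0.00000000e+00  0.00000000e+00  1.00000000e+00]]
wrist 297.3186396354542 297.3186396354542 252.34312014576827 186.91254190959836
[[ 2.55619019e-01  9.18641079e-01  3.01259829e-01  6.29069611e+01]
 [ 9.66776397e-01 -2.42400905e-01 -8.11492393e-02  5.52022878e+02]
 [-1.52136958e-03  3.11994182e-01 -9.50082794e-01  3.73477937e+02]
 [ 0.00000000e+00  0.00000000e+00  0.00000000e+00  1.00000000e+00]]
```

View pics/top0.png

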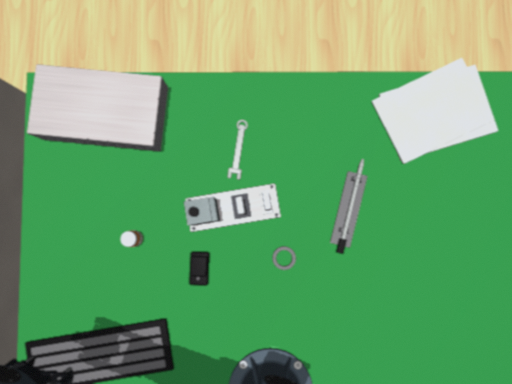

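View pics/scene0.png

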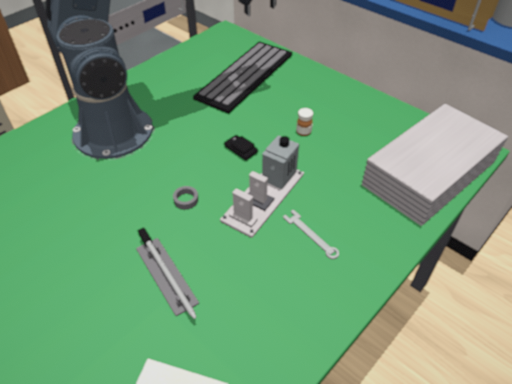

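The top view shows the rod at about (342,246) to (362,161), handle at the lower end. The bench base corners are at about (185,200), (275,185), (281,216) and (190,231), with the front guide at the right end (267,200) and the head at the left. The ring is at (284,258), mouse (200,268), jar (131,239) and spanner (238,150).

```bash
cat > h.py <<'E'
import numpy as np, cv2
from bench import env
from scipy.spatial.transform import Rotation as R
def ray(c,uv,fish=False):
    uv=np.atleast_2d(np.array(uv,float)); d=(uv-[c['cx'],c['cy']])/[c['fx'],c['fy']]
    if fish:
        r=np.linalg.norm(d,axis=1,keepdims=True)+1e-12
        v=np.hstack([d/r*np.sin(r),np.cos(r)])
    else: v=np.hstack([d,np.ones((len(d),1))])
    return np.array(c['T'])[:3,3], v@np.array(c['T'])[:3,:3].T
def plane(c,uv,z,fish=False):
    o,v=ray(c,uv,fish); return o+v*((z-o[2])/v[:,2])[:,None]
def proj(c,P,fish=False):
    T=np.array(c['T']);p=(np.atleast_2d(P)-T[:3,3])@T[:3,:3]
    if fish:
        r=np.linalg.norm(p[:,:2],axis=1);th=np.arctan2(r,p[:,2]);d=p[:,:2]/r[:,None]*th[:,None]
    else: d=p[:,:2]/p[:,2:]
    return d*[c['fx'],c['fy']]+[c['cx'],c['cy']]
E
python3 - <<'E'
from h import *
np.set_printoptions(precision=1,suppress=True)
c=env.get_calibration('top'); im=cv2.imread('pics/top0.png')
hsv=cv2.cvtColor(im,cv2.COLOR_BGR2HSV)
def box(x0,y0,x1,y1,f):
    m=f(im,hsv).astype(np.uint8)
    k=np.zeros_like(m);k[y0:y1,x0:x1]=m[y0:y1,x0:x1]
    cs,_=cv2.findContours(k,0,2);ct=max(cs,key=cv2.contourArea);return cv2.minAreaRect(ct),cv2.contourArea(ct)
ng=lambda i,h:~((h[...,0]>40)&(h[...,0]<85)&(h[...,1]>100))
b,a=box(170,175,295,240,ng);print(b,a)
print(plane(c,cv2.boxPoints(b),12))
hd,a=box(320,230,360,262,lambda i,h:h[...,2]<60);print('handle',hd,a,plane(c,hd[0],41))
r,a=box(325,150,380,262,ng);print(r,plane(c,cv2.boxPoints(r),30))
print('tip',plane(c,(363,160),30), 'frontguide top',plane(c,(267,200),104))
for n,p,z in [('ring',(284,258),24),('mouse',(200,268),33),('jar',(131,239),75),('spn',(238,150),5)]:print(n,plane(c,p,z))
E
```

```text
((231.81082153320312, 207.36485290527344), (35.18138122558594, 94.20062255859375), 80.53767395019531) 3177.0
[[562.2 262.4  12. ]
 [608.9 -13.7  12. ]
 [505.9 -30.8  12. ]
 [459.4 244.   12. ]]
handle ((340.7059020996094, 245.67648315429688), (6.063390254974365, 12.611852645874023), 14.03624439239502) 60.5 [[ 423.2 -200.3   41. ]]
((349.35296630859375, 205.08822631835938), (21.10059928894043, 96.04410552978516), 14.03624439239502) [[ 412.7 -163.9   30. ]
 [ 684.9 -233.9   30. ]
 [ 669.8 -293.4   30. ]
 [ 398.2 -222.9   30. ]]
tip [[ 672.9 -269.4   30. ]] frontguide top [[550.3  12.5 104. ]]
ring [[386.2 -38.4  24. ]]
mouse [[357.  205.2  33. ]]
jar [[441.1 395.6  75. ]]
spn [[706.7  98.2   5. ]]
```

```bash
python3 -m jog '-501 -334 53 0 1;-501 -334 53 0 1;-501 -334 53 0 1;-501 -334 53 0 1;-501 -334 53 0 1;-501 -334 53 0 1;-501 -334 53 0 1;-501 -334 53 0 1;-501 -334 53 0 1;-501 -334 53 0 1;-501 -334 53 0 1;-501 -334 53 0 1;-501 -334 53 0 1;-501 -334 53 0 1;-501 -334 53 0 1;-501 -334 53 0 1;-501 -334 53 0 1;-501 -334 53 0 1'
python3 - <<'E'
from h import *
s=env.state();print(s['time'],s['qpos'],s['tool_pos'],np.linalg.norm(s['qd']))
c=env.get_calibration('wrist');np.save('w1.npy',c['T'])
cv2.imwrite('pics/w1.png',env.read_camera('wrist')[:,:,::-1])
E
```

```text
time: 1.95
tool_pos: [539.3, 81.2, 251.1]
tcp_rot: [0.129, 0.992, 0.0, 0.0]
force: [-0.7, 0.3, 0.2]
gripper_width: 1.001
grip_force: 0.0
1.95 [ 6.41360323e-02  4.03425077e-01  1.71715023e+00  8.29634031e-06
  1.02072792e+00 -1.24888717e+00] [539.27793633  81.23181357 251.12802573] 0.006263604939768299
```

View pics/w1.png

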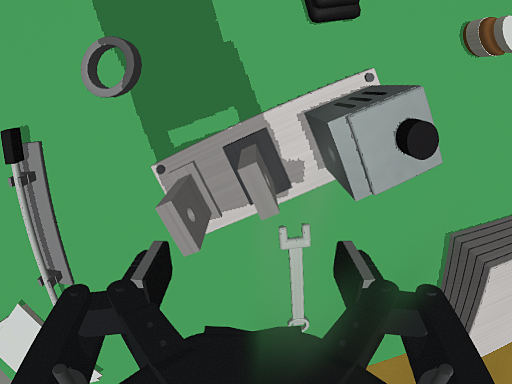

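The wrist view shows the whole bench: front guide around (185,213) with its hole near (192,214), middle guide around (257,180), and the head's hole near (333,150). The rod is on its rest at the left, handle at (12,145).

Run:
```python
import cv2
im=cv2.imread('pics/w1.png')[60:270,145:355]
cv2.imwrite('pics/w1c.png',cv2.resize(im,(600,600),interpolation=cv2.INTER_CUBIC))
```

```text
(no output)
```

View pics/w1c.png

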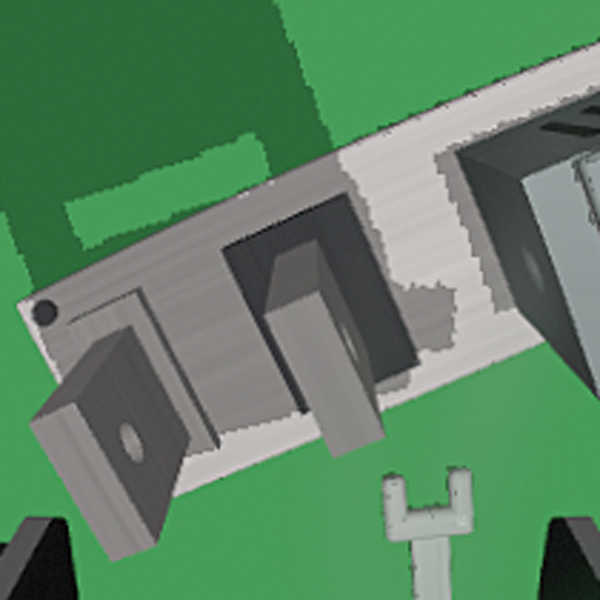

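The crop shows the front guide's top face corners at (31,423), (77,400), (157,543), (112,560). The middle guide's top is at (266,318), (324,292), (383,438), (334,457), and the front guide's hole is at (132,443) on its +y face.

Run:
```python
from h import *
np.set_printoptions(precision=1,suppress=True)
c=env.get_calibration('wrist'); c['T']=np.load('w1.npy')
f=lambda p:(np.array(p,float)+.5)/2.857-.5+[145,60]
L=lambda a,b:np.linalg.norm(a-b)
def top(n,p,z,conv=f):
    P=plane(c,conv(p),z,True);print(n,P[:,:2].tolist() and P[:,:2].round(1).tolist(),'ctr',P.mean(0)[:2],'sides',[round(L(P[i],P[(i+1)%4]),1) for i in range(4)])
    d=(P[2]+P[3]-P[0]-P[1]);e=P[1]+P[2]-P[0]-P[3]
    print('  angle e',np.degrees(np.arctan2(e[1],e[0])),'d',np.degrees(np.arctan2(d[1],d[0])))
    return P
F=top('front',[(31,423),(77,400),(157,543),(112,560)],104)
M=top('mid',[(266,318),(324,292),(383,438),(334,457)],102)
idt=lambda p:np.array(p,float)
H=top('head',[(330,120),(413,86),(440,168),(358,199)],119,idt)
# base edge: fit long near edge
E=plane(c,np.vstack([f([(20,300),(338,150)]),[(375,69)]]),12,True);print('edge',E)
print(np.degrees(np.arctan2(*(E[2]-E[0])[1::-1])), L(E[2],E[0]))
print('screws',plane(c,[(160.5,169.5),(369.5,77)],12,True))
o,v=ray(c,f((132,443)),True)
print('hole at z80',plane(c,f((132,443)),80,True),'handle',plane(c,(12,138),41,True))
```

```text
front [[527.7, 2.2], [524.4, 18.2], [573.4, 25.8], [576.0, 10.1]] ctr [550.4  14.1] sides [np.float64(16.3), np.float64(49.6), np.float64(15.9), np.float64(49.0)]
  angle e 100.41118779976162 d 9.059206012544745
mid [[515.9, 75.7], [512.9, 92.5], [557.8, 98.1], [559.9, 83.3]] ctr [536.6  87.4] sides [np.float64(17.0), np.float64(45.2), np.float64(14.9), np.float64(44.7)]
  angle e 99.1722455562101 d 8.466310628153353
head [[492.2, 149.0], [480.2, 218.9], [548.8, 235.8], [555.4, 159.7]] ctr [519.2 190.9] sides [np.float64(70.9), np.float64(70.7), np.float64(76.4), np.float64(64.1)]
  angle e 97.29415239635631 d 11.794170115230873
edge [[506.  -26.   12. ]
 [484.  106.9  12. ]
 [464.3 237.   12. ]]
99.01850353127334 266.32245961581157
screws [[514.1 -17.8  12. ]
 [471.8 228.5  12. ]]
hole at z80 [[549.5  21.4  80. ]] handle [[ 415.6 -188.5   41. ]]
```

```bash
python3 -m jog '39 -302 51 1.5 1;39 -302 51 1.5 1;39 -302 51 1.5 1;39 -302 51 1.5 1;39 -302 51 1.5 1;39 -302 51 1.5 1;39 -302 51 1.5 1;39 -302 51 1.5 1;39 -302 51 1.5 1;39 -302 51 1.5 1;39 -302 51 1.5 1'
python3 -m jog '0 0 0 1.64 1;0 0 0 1.64 1;0 0 0 1.64 1;0 0 0 1.64 1;0 0 0 1.64 1;0 0 0 1.64 1;0 0 0 1.64 1;0 0 0 1.64 1;0 0 0 1.64 1;0 0 0 1.64 1;0 0 0 1.64 1;0 0 0 1.64 1;0 0 0 1.64 1;0 0 0 1.64 1'
python3 - <<'E'
from h import *
s=env.state();print(s['time'],s['qpos'],s['tool_pos'],np.linalg.norm(s['qd']))
c=env.get_calibration('wrist');np.save('w2.npy',c['T'])
cv2.imwrite('pics/w2.png',env.read_camera('wrist')[:,:,::-1])
E
```

```text
time: 3.1
tool_pos: [424.6, -201.3, 200.0]
tcp_rot: [0.771, 0.637, 0.0, 0.0]
force: [0.2, 0.5, -0.4]
gripper_width: 1.0
grip_force: 0.0
time: 4.5
tool_pos: [424.6, -201.3, 199.9]
tcp_rot: [0.992, -0.126, 0.0, 0.0]
force: [-0.6, -0.3, -0.6]
gripper_width: 0.995
grip_force: 0.0
4.5 [-5.41847282e-01  3.55472833e-01  1.94876041e+00 -7.35437919e-06
  8.37300668e-01  1.28132404e+00] [ 424.59544195 -201.30926809  199.92480843] 0.021470400589986595
```

View pics/w2.png

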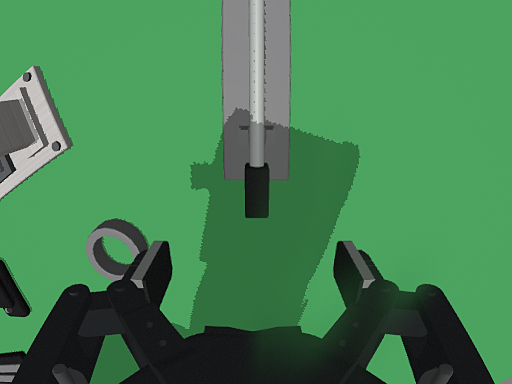

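The handle shows as the dark block at u 245–269, v 163–217, its rear end at v≈217. The shaft runs up the image at u≈257.

```bash
cat > m.py <<'E'
from h import *
np.set_printoptions(precision=2,suppress=True)
c=env.get_calibration('wrist'); c['T']=np.load('w2.npy')
im=cv2.imread('pics/w2.png');h=cv2.cvtColor(im,cv2.COLOR_BGR2HSV)
k=np.zeros(im.shape[:2],np.uint8);k[155:225,235:280]=(h[155:225,235:280,2]<70)&(h[155:225,235:280,1]<90)
ys,xs=np.nonzero(k);print(ys.min(),ys.max(),xs.min(),xs.max())
for y in (170,180,190,200,210):
    x=np.nonzero(k[y])[0];a=plane(c,[(x.min()-.5,y),(x.max()+.5,y)],41,True);print(y,x.min(),x.max(),a[:,:2].ravel(),np.linalg.norm(a[0]-a[1]))
b=plane(c,[(257,ys.max()+.5)],41,True)[0];print('back',b)
# shaft
P=[]
for y in range(10,100,15):
    g=im[y,248:268].astype(int).mean(1);x=248+np.nonzero(g>150)[0];print(y,x.min(),x.max(),end=' ');P.append(plane(c,[((x.min()+x.max())/2,y)],33,True)[0])
P=np.array(P);v=cv2.fitLine(P[:,:2].astype(np.float32),2,0,.01,.01).ravel();v=v*np.sign(v[0]);print(P,v,np.degrees(np.arctan2(v[1],v[0])))
E
python3 m.py
```

```text
162 217 244 269
170 245 269 [ 444.32 -200.2   439.35 -219.51] 19.937530635790587
180 246 268 [ 436.06 -198.84  431.44 -216.78] 18.52646059355157
190 246 267 [ 427.84 -196.66  423.37 -214.01] 17.91396462155925
200 246 267 [ 419.43 -194.43  414.9  -211.98] 18.126835723130483
210 246 266 [ 410.8  -192.13  406.42 -209.1 ] 17.52301451673109
back [ 401.76 -199.75   41.  ]
10 251 262 25 250 262 40 251 262 55 251 262 70 251 262 85 251 262 [[ 566.46 -241.47   33.  ]
 [ 554.21 -237.9    33.  ]
 [ 542.05 -235.17   33.  ]
 [ 530.2  -232.12   33.  ]
 [ 518.5  -229.11   33.  ]
 [ 506.89 -226.13   33.  ]] [   0.97   -0.25  536.39 -233.65] -14.283596
```

```bash
python3 -m jog '-0.7 3.8 40 0 1;-0.7 3.8 80 0 1;-0.7 3.8 100 0 1;-0.7 3.8 113 0 1;-0.7 3.8 113 0 1;-0.7 3.8 113 0 1'
python3 -m jog '0 0 0 0 0;0 0 0 0 0;0 0 0 0 0;0 0 0 0 0;0 0 0 0 0;0 0 0 0 0;0 0 0 0 0;0 0 0 0 0;0 0 0 0 0;0 0 0 0 0' 90
```

```text
time: 5.15
tool_pos: [423.3, -205.1, 87.6]
tcp_rot: [0.992, -0.128, 0.0, 0.0]
force: [1.3, 0.1, -0.0]
gripper_width: 1.002
grip_force: 0.0
time: 6.15
tool_pos: [423.0, -205.1, 87.1]
tcp_rot: [0.992, -0.128, 0.0, 0.0]
force: [-2.4, -1.4, 5.7]
gripper_width: 0.213
grip_force: 88.6
```

```bash
python3 -m jog '0 0 -20 0 0;0 0 -40 0 0;0 0 -60 0 0;0 0 -80 0 0;194 39 -80 0 0;194 39 -80 0 0;194 39 -80 0 0;194 39 -80 0 0;194 39 -80 0 0;194 39 -80 0 0;194 39 -80 0 0'
python3 -m jog '0 0 0 -0.1 0;0 0 0 -0.2 0;0 0 0 -0.3 0;0 0 0 -0.4 0;0 0 0 -0.5 0;0 0 0 -0.6 0;0 0 0 -0.7 0;0 0 0 -0.8 0;0 0 0 -0.9 0;0 0 0 -1 0;0 0 0 -1.1 0;0 0 0 -1.2 0;0 0 0 -1.3 0;0 0 0 -1.4 0;0 0 0 -1.5 0;0 0 0 -1.6 0;0 0 0 -1.7 0;0 0 0 -1.8 0;0 0 0 -1.9 0;0 0 0 -1.984 0'
python3 -m jog '0 0 0 0 0;0 0 0 0 0;0 0 0 0 0'
python3 - <<'E'
from h import *
s=env.state();print(s['time'],s['qpos'],s['tool_pos'],s['wrist_torque'],np.linalg.norm(s['qd']))
c=env.get_calibration('wrist');np.save('w3.npy',c['T'])
a=env.read_camera('wrist')[:,:,::-1];b=env.read_camera('scene')[:,:,::-1];t=env.read_camera('top')[:,:,::-1]
cv2.imwrite('pics/w3.png',a);cv2.imwrite('pics/s3.png',b);cv2.imwrite('pics/t3.png',t)
z=lambda i,y,x:cv2.resize(i[y:y+96,x:x+128],(400,300),interpolation=cv2.INTER_CUBIC)
cv2.imwrite('pics/m3.png',np.vstack([np.hstack([cv2.resize(a,(400,300)),z(b,190,120)]),np.hstack([z(t,150,240),z(a,0,190)])]))
E
```

```text
time: 7.25
tool_pos: [599.6, -291.3, 166.2]
tcp_rot: [0.992, -0.128, -0.001, -0.0]
force: [0.3, 0.2, -1.2]
gripper_width: 0.215
grip_force: 88.1
time: 9.25
tool_pos: [599.7, -291.5, 167.2]
tcp_rot: [0.648, 0.761, -0.0, -0.0]
force: [-0.3, -0.2, -2.5]
gripper_width: 0.22
grip_force: 88.1
time: 9.55
tool_pos: [600.4, -291.8, 167.1]
tcp_rot: [0.651, 0.759, 0.0, 0.0]
force: [-0.3, 0.4, -2.4]
gripper_width: 0.218
grip_force: 88.1
9.55 [-5.22157722e-01  7.10630463e-01  1.42492569e+00  1.53125079e-05
  1.00601220e+00 -6.76216257e-01] [ 600.36754315 -291.81790696  167.05318857] [-0.18165531 -0.06223819  0.03284468] 0.01001823107221702
```

View pics/m3.png

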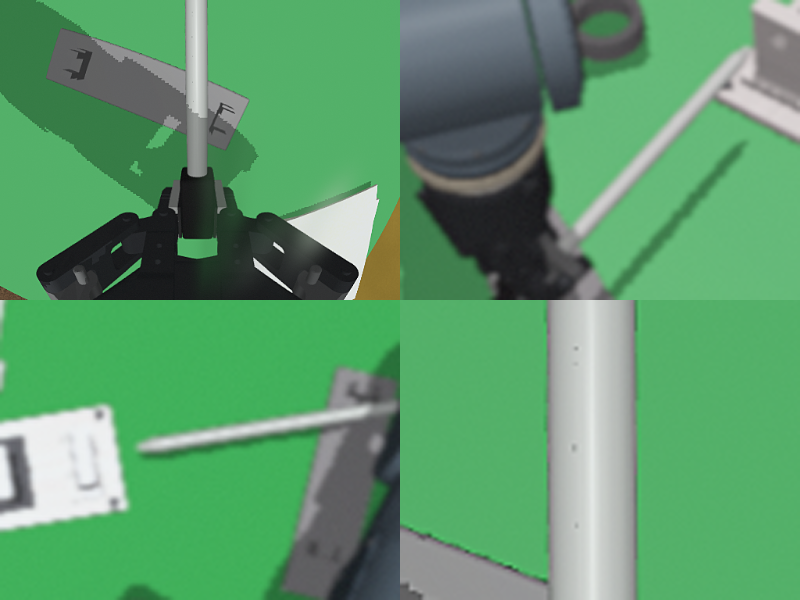

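The wrist picture shows the rod held straight, with the shaft running up the image. The tip is at about (285,197) in the top picture and (231,207) in the scene picture, and the scene also shows the front hole near (242,203).

```bash
cat > t.py <<'E'
from h import *
np.set_printoptions(precision=2,suppress=True)
ct,cs,cw=[env.get_calibration(n) for n in ('top','scene','wrist')]
def tri(a,b):
    o1,v1=ray(ct,a);o2,v2=ray(cs,b);v1=v1[0]/np.linalg.norm(v1);v2=v2[0]/np.linalg.norm(v2)
    s=np.linalg.lstsq(np.c_[v1,-v2],o2-o1,rcond=None)[0];p,q=o1+v1*s[0],o2+v2*s[1];return (p+q)/2,np.linalg.norm(p-q)
def shaft(name,rows,u0,u1,z):
    c=env.get_calibration('wrist');c['T']=np.load(name+'.npy');im=cv2.imread(f'pics/{name}.png');P=[]
    h=cv2.cvtColor(im,cv2.COLOR_BGR2HSV)
    for y in rows:
        x=u0+np.nonzero(h[y,u0:u1,1]<70)[0];e=plane(c,[(x.min()-.5,y),(x.max()+.5,y)],z,True);P.append(e.mean(0));w=np.linalg.norm(e[0]-e[1])
    P=np.array(P);v=cv2.fitLine(P[:,:2].astype(np.float32),2,0,.01,.01).ravel();v*=np.sign(v[1]);print('shaft at',v[2:],'deg',np.degrees(np.arctan2(v[1],v[0])),'width',w)
    return v
E
python3 - <<'E'
from t import *
print('tip',tri((285.1,197),(231.4,206.6)))
v=shaft('w3',range(5,90,5),200,300,112)
u=np.array([-.163,.9866]);m=np.array([551.7,6.2])
d=v[:2]; p=v[2:4]+d/np.linalg.norm(d)*0
h=np.array([600.4,-291.8]);print('handle axis near',p+d*((h-p)@d),'tip',p+d*((h-p)@d+262))
print('hole ray plane z80',plane(cs,(241.6,203.4),80))
print('bench pts proj scene',proj(cs,[*m,80]),'tip proj',proj(cs,[557.6,-33.3,110]),proj(ct,[557.6,-33.3,110]))
# front guide top in top cam
print(proj(ct,[550.4,14.1,104]))
E
```

```text
tip (array([559.19, -36.85, 103.95]), np.float64(1.4404426499795318))
shaft at [-583.16  192.76] deg 91.68105 width 27.468668601463975
handle axis near [-567.93 -326.09] tip [-575.62  -64.2 ]
hole ray plane z80 [[555.83   2.4   80.  ]]
bench pts proj scene [[241.45 201.71]] tip proj [[231.57 203.79]] [[283.73 197.25]]
[[266.42 199.97]]
```

```bash
sed -i 's/v\*=np.sign(v\[1\])/v[:2]*=np.sign(v[1])/' t.py
python3 - <<'E'
from t import *
for z in (104,110):
    v=shaft('w3',range(3,66,4),220,290,z);d=v[:2]; p=v[2:4]
    h=np.array([600.4,-291.8]);H=p+d*((h-p)@d);print('handle axis near',H,'tip',H+262*d)
s=env.state();r=R.from_quat(s['tcp_rot']).as_matrix();print(r, np.degrees(np.arctan2(r[1,0],r[0,0])))
E
```

```text
shaft at [ 582.94 -185.93] deg 99.6208 width 12.243908334349232
handle axis near [ 600.88 -291.72] tip [557.09 -33.4 ]
shaft at [ 583.16 -187.13] deg 99.62292 width 11.69199988443559
handle axis near [ 600.9  -291.72] tip [557.1 -33.4]
[[-0.15  0.99 -0.  ]
 [ 0.99  0.15 -0.  ]
 [-0.   -0.   -1.  ]] 98.8866709638204
```

```bash
python3 -m jog '0 0.9 14 0 0;0 0.9 27 0 0;14 0.9 27 0 0;28 0.9 27 0 0;28 0.9 27 0 0;28 0.9 27 0 0;28 0.9 27 0 0'
python3 - <<'E'
from h import *
s=env.state();print(s['time'],s['tool_pos'],s['wrist_torque'],np.linalg.norm(s['qd']))
c=env.get_calibration('wrist');np.save('w4.npy',c['T'])
a=env.read_camera('wrist')[:,:,::-1];cv2.imwrite('pics/w4.png',a)
b=np.mean([env.read_camera('scene').astype(float) for _ in range(4)],0)[:,:,::-1];t=np.mean([env.read_camera('top').astype(float) for _ in range(4)],0)[:,:,::-1]
cv2.imwrite('pics/s4.png',b);cv2.imwrite('pics/t4.png',t)
z=lambda i,y,x:cv2.resize(i[y:y+60,x:x+40],(400,600),interpolation=cv2.INTER_CUBIC)
cv2.imwrite('pics/m4.png',np.hstack([z(b,180,215),z(t,175,253)]))
E
```

```text
time: 10.4
tool_pos: [597.4, -264.3, 140.4]
tcp_rot: [0.65, 0.76, 0.0, 0.001]
force: [0.6, -0.8, -1.8]
gripper_width: 0.214
grip_force: 88.1
10.4 [ 597.42217631 -264.33019463  140.41639782] [-0.13320573  0.04509572  0.02082309] 0.007174539461934468[ WARN:0@3.840] global loadsave.cpp:1063 imwrite_ Unsupported depth image for selected encoder is fallbacked to CV_8U.
```

View pics/m4.png

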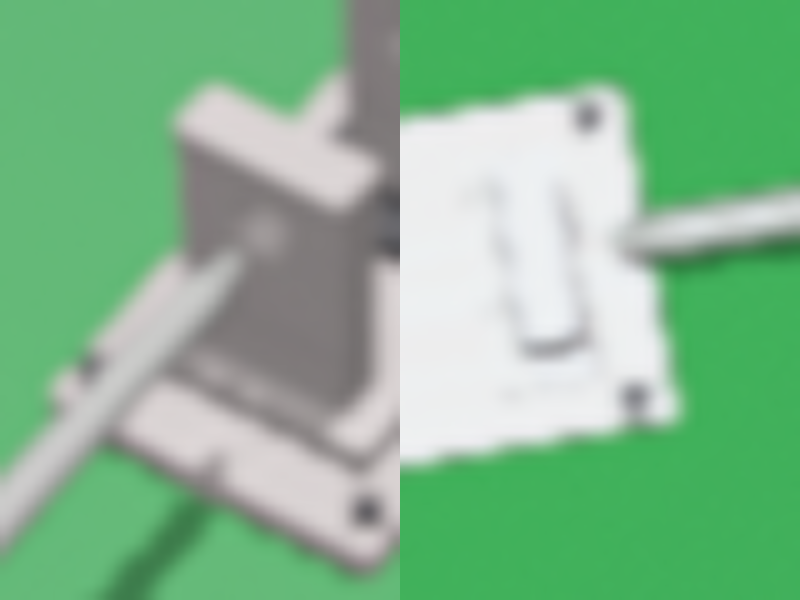

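The left panel (scene) shows the tip at (239,256) just short of the hole at (264,231). In full pixels that is the tip at (238.9,205.6) and the hole at (241.4,203.1). The right panel (top) shows the rod pointing at the guide.

Run:
```python
from t import *
v=shaft('w4',range(3,66,4),220,290,80);d=v[:2]; p=v[2:4]
H=p+d*((np.array([597.4,-264.3])-p)@d);tip=H+262*d
u=np.array([-.163,.9866]);n=np.array([.9866,.163]);m=np.array([551.7,6.2])
print('handle',H,'tip',tip,'along,lat',(tip-m)@u,(tip-m)@n)
# relative scene: hole observed-pred bias applied to tip
bias=np.array([241.4,203.1])-proj(cs,[*m,80])[0]
print('bias',bias)
T=np.array([*tip,83.])
J=np.array([proj(cs,T+e)[0]-proj(cs,T)[0] for e in ([*u,0],[*n,0],[0,0,1])]);print('px/mm along,lat,z',J)
print('residual tip px',np.array([238.9,205.6])-bias-proj(cs,T)[0])
print('top: pred tip',proj(ct,T),'pred guide top corners',proj(ct,[[527.7,2.2,104],[524.4,18.2,104],[573.4,25.8,104],[576,10.1,104]]),'screws',proj(ct,[[514.1,-17.8,12]]))
```

```text
shaft at [ 579.98 -159.05] deg 99.83945 width 11.995716399506865
handle [ 598.21 -264.16] tip [553.44  -6.01] along,lat -12.332947677184038 -0.27578453506927025
bias [-0.05  1.39]
px/mm along,lat,z [[ 0.23 -0.26]
 [ 0.33  0.17]
 [-0.01 -0.27]]
residual tip px [0.43 0.21]
top: pred tip [[273.49 199.37]] pred guide top corners [[270.73 208.2 ]
 [264.91 209.38]
 [262.19 191.64]
 [267.88 190.71]] screws [[276.77 214.19]]
```

```bash
python3 -m jog '4 0 0 0 0;8 0 0 0 0;12 -0.1 0 0 0;16 -0.1 0 0 0;16 -0.1 0 0 0;16 -0.1 0 0 0'; python3 -m jog '5 0 0 0 0;10 0 0 0 0;10 0 0 0 0;10 0 0 0 0'
```

```text
time: 11.45
tool_pos: [594.6, -248.3, 140.0]
tcp_rot: [0.65, 0.76, 0.0, 0.0]
force: [-0.2, 0.3, -1.7]
gripper_width: 0.216
grip_force: 88.1
time: 11.85
tool_pos: [593.0, -238.3, 139.9]
tcp_rot: [0.65, 0.76, -0.0, -0.0]
force: [-1.2, -0.1, -2.3]
gripper_width: 0.221
grip_force: 88.1
```

```bash
python3 -m jog '5 0 0 0 0;10 -0.1 0 0 0;15 -0.1 0 0 0;20 -0.2 0 0 0;20 -0.2 0 0 0;20 -0.2 0 0 0'; python3 -c "
from bench import env
s=env.state();print(s['force'],s['wrist_torque'])"; python3 -m jog '5 0 0 0 0;10 -0.1 0 0 0;15 -0.1 0 0 0;20 -0.2 0 0 0;20 -0.2 0 0 0;20 -0.2 0 0 0'; python3 -c "
from bench import env
s=env.state();print(s['force'],s['wrist_torque'])"
```

```text
time: 12.45
tool_pos: [589.7, -218.5, 139.9]
tcp_rot: [0.65, 0.76, -0.0, -0.0]
force: [-1.5, 1.5, -2.9]
gripper_width: 0.217
grip_force: 88.1
[-1.49223144  1.50574713 -2.93956901] [-2.50587112e-01 -1.85685332e-04  9.03236482e-02]
time: 13.05
tool_pos: [586.4, -198.7, 139.9]
tcp_rot: [0.65, 0.76, 0.0, -0.0]
force: [-1.5, 1.4, -2.0]
gripper_width: 0.217
grip_force: 88.1
[-1.54912535  1.41179261 -1.97792282] [-0.22311066  0.1025444   0.15283917]
```

```bash
python3 -m jog '4 -0.3 0 0 0;8 -0.4 0 0 0;12 -0.4 0 0 0;16 -0.4 0 0 0;20 -0.4 0 0 0;20 -0.4 0 0 0;20 -0.4 0 0 0'; python3 -c "
from bench import env
s=env.state();print(s['force'],s['wrist_torque'])"; python3 -m jog '3 0 0 0 0;6 -0.1 0 0 0;9 -0.1 0 0 0;12 -0.1 0 0 0;15 -0.1 0 0 0;15 -0.1 0 0 0'; python3 -c "
from bench import env
s=env.state();print(s['force'],s['wrist_torque'])"
```

```text
time: 13.75
tool_pos: [582.9, -179.1, 139.8]
tcp_rot: [0.65, 0.76, 0.0, -0.0]
force: [-0.3, 0.0, -2.8]
gripper_width: 0.219
grip_force: 88.0
[-0.25941495  0.02923371 -2.82417506] [-0.23060298 -0.01409406  0.07935888]
time: 14.35
tool_pos: [580.3, -164.0, 139.9]
tcp_rot: [0.65, 0.76, -0.0, -0.0]
force: [-1.4, 0.7, -3.9]
gripper_width: 0.217
grip_force: 88.1
[-1.44039967  0.71621035 -3.91949755] [-0.25517839  0.07615888  0.32810932]
```

```bash
python3 -m jog '3 0 0 0 0;6 -0.1 0 0 0;9 -0.1 0 0 0;12 -0.1 0 0 0;15 -0.1 0 0 0;15 -0.1 0 0 0'; python3 -c "
from bench import env
s=env.state();print(s['force'],s['wrist_torque'])"; python3 -m jog '3 0 0 0 0;6 -0.1 0 0 0;9 -0.1 0 0 0;12 -0.1 0 0 0;15 -0.1 0 0 0;18 -0.2 0 0 0;18 -0.2 0 0 0'; python3 -c "
from bench import env
s=env.state();print(s['force'],s['wrist_torque'])"
```

```text
time: 14.95
tool_pos: [577.9, -149.2, 139.8]
tcp_rot: [0.65, 0.76, 0.0, -0.0]
force: [-1.4, 1.8, -3.6]
gripper_width: 0.214
grip_force: 88.1
[-1.40006274  1.81314182 -3.59029005] [-0.25941877  0.15492653  0.3012083 ]
time: 15.65
tool_pos: [574.9, -131.4, 139.8]
tcp_rot: [0.65, 0.76, 0.0, -0.0]
force: [-1.5, 1.7, -3.6]
gripper_width: 0.213
grip_force: 88.0
[-1.51956756  1.72330369 -3.64854778] [-0.21966073  0.11926308  0.22358389]
```

```bash
python3 -m jog '0 -0.3 0.5 0 0;0 -0.5 1 0 0;5 -0.5 1 0 0;10 -0.6 1 0 0;15 -0.6 1 0 0;18 -0.6 1 0 0;18 -0.6 1 0 0'; python3 -c "
from bench import env
s=env.state();print(s['force'],s['wrist_torque'])"
```

```text
time: 16.35
tool_pos: [571.6, -113.7, 138.9]
tcp_rot: [0.65, 0.76, 0.0, -0.0]
force: [-0.3, -0.2, -2.3]
gripper_width: 0.22
grip_force: 88.1
[-0.29102109 -0.21367216 -2.28806772] [-0.13565683  0.04698064  0.1149467 ]
```

```bash
python3 -m jog '4 0 0.2 0 0;8 -0.1 0.2 0 0;11 -0.1 0.2 0 0;14 -0.1 0.2 0 0;17 -0.2 0.2 0 0;17 -0.2 0.2 0 0'; python3 -c "
from bench import env
s=env.state();print(s['force'],s['wrist_torque'])"; python3 -m jog '2 0 0 0 0;4 0 0 0 0;6 -0.1 0 0 0;8 -0.1 0 0 0;8 -0.1 0 0 0;8 -0.1 0 0 0'; python3 -c "
from bench import env
s=env.state();print(s['force'],s['wrist_torque'])"
```

```text
time: 16.95
tool_pos: [568.8, -97.1, 138.7]
tcp_rot: [0.65, 0.76, 0.0, -0.0]
force: [-0.3, 0.9, -1.8]
gripper_width: 0.214
grip_force: 88.1
[-0.30047375  0.89507288 -1.79498198] [-0.12473973  0.06275463  0.05827294]
time: 17.55
tool_pos: [567.5, -89.5, 138.7]
tcp_rot: [0.65, 0.76, 0.0, -0.0]
force: [-0.4, -0.5, -1.8]
gripper_width: 0.217
grip_force: 88.1
[-0.387072   -0.54684791 -1.83178975] [-0.18483369  0.09987939  0.06548801]
```

```bash
cat > chk.py <<'E'
from bench import env
import sys
s=env.state();f=s['force'];a=-.163*f[0]+.9866*f[1]
print(round(s['time'],2),s['tool_pos'].round(2) if hasattr(s['tool_pos'],'round') else s['tool_pos'],'along %.2f lat %.2f z %.2f'%(a,.9866*f[0]+.163*f[1],f[2]))
sys.exit(a<-2.5)
E
J="python3 -m jog"; C="python3 chk.py"
$J '1 0 0 0 0;1 0 0 0 0' >/dev/null; $C && $J '1 0 0 0 0;1 0 0 0 0' >/dev/null && $C && $J '1 0 0 0 0;1 0 0 0 0' >/dev/null && $C && $J '1 0 0 0 0;1 0 0 0 0' >/dev/null && $C && $J '1 0 0 0 0;1 0 0 0 0' >/dev/null && $C && $J '1 0 0 0 0;1 0 0 0 0' >/dev/null && $C && $J '1 -0.1 0 0 0;1 -0.1 0 0 0' >/dev/null && $C && $J '1 0 0 0 0;1 0 0 0 0' >/dev/null && $C && $J '1 0 0 0 0;1 0 0 0 0' >/dev/null && $C && $J '1 0 0 0 0;1 0 0 0 0' >/dev/null && $C
```

```text
17.75 [567.33 -88.61 138.68] along -0.08 lat 0.07 z -2.10False
```

```bash
sed -i 's/sys.exit(a<-2.5)/sys.exit(int(a<-2.5))/' chk.py
J="python3 -m jog"; C="python3 chk.py"
$J '1 0 0 0 0;1 0 0 0 0' >/dev/null; $C && $J '1 0 0 0 0;1 0 0 0 0' >/dev/null && $C && $J '1 0 0 0 0;1 0 0 0 0' >/dev/null && $C && $J '1 0 0 0 0;1 0 0 0 0' >/dev/null && $C && $J '1 0 0 0 0;1 0 0 0 0' >/dev/null && $C && $J '1 0 0 0 0;1 0 0 0 0' >/dev/null && $C && $J '1 -0.1 0 0 0;1 -0.1 0 0 0' >/dev/null && $C && $J '1 0 0 0 0;1 0 0 0 0' >/dev/null && $C && $J '1 0 0 0 0;1 0 0 0 0' >/dev/null && $C && $J '1 0 0 0 0;1 0 0 0 0' >/dev/null && $C
```

```text
17.95 [567.19 -87.59 138.69] along -0.42 lat -0.40 z -1.91
18.15 [566.99 -86.58 138.68] along 0.35 lat -0.38 z -2.34
18.35 [566.86 -85.57 138.7 ] along 0.71 lat 0.30 z -2.09
18.55 [566.7  -84.59 138.7 ] along 0.04 lat -0.45 z -0.35
18.75 [566.53 -83.6  138.67] along -0.52 lat -1.16 z -2.76
18.95 [566.39 -82.63 138.67] along 0.87 lat -0.05 z -1.17
19.15 [566.15 -81.63 138.7 ] along -1.20 lat -0.47 z -2.22
19.35 [565.99 -80.63 138.67] along 0.45 lat -0.25 z -2.06
19.55 [565.83 -79.67 138.72] along -0.06 lat -1.21 z -2.32
19.75 [565.68 -78.67 138.69] along 0.78 lat -0.81 z -1.88
```

```bash
J="python3 -m jog"; C="python3 chk.py"
$J '1 0 0 0 0;1 0 0 0 0' >/dev/null; $C && $J '1 0 0 0 0;1 0 0 0 0' >/dev/null && $C && $J '1 0 0 0 0;1 0 0 0 0' >/dev/null && $C && $J '1 0 0 0 0;1 0 0 0 0' >/dev/null && $C && $J '1 -0.2 0 0 0;1 -0.2 0 0 0' >/dev/null && $C && $J '1 0 0 0 0;1 0 0 0 0' >/dev/null && $C && $J '1 -0.1 0 0 0;1 -0.1 0 0 0' >/dev/null && $C && $J '1 0 0 0 0;1 0 0 0 0' >/dev/null && $C && $J '1 0 0 0 0;1 0 0 0 0' >/dev/null && $C && $J '1 0 0 0 0;1 0 0 0 0' >/dev/null && $C && $J '1 0 0 0 0;1 0 0 0 0' >/dev/null && $C && $J '1 0 0 0 0;1 0 0 0 0' >/dev/null && $C && $J '1 0 0 0 0;1 0 0 0 0' >/dev/null && $C && $J '1 0 0 0 0;1 0 0 0 0' >/dev/null && $C
```

```text
19.95 [565.51 -77.67 138.69] along 0.84 lat -0.38 z -1.33
20.15 [565.36 -76.68 138.67] along 0.15 lat -0.12 z -1.99
20.35 [565.21 -75.7  138.7 ] along -0.71 lat 0.32 z -2.51
20.55 [565.06 -74.72 138.69] along 0.85 lat -0.11 z -1.49
20.75 [564.71 -73.74 138.7 ] along 0.16 lat 0.15 z -2.28
20.95 [564.55 -72.76 138.68] along 0.37 lat -0.95 z -1.73
21.15 [564.29 -71.8  138.69] along -0.17 lat -0.04 z -2.25
21.35 [564.12 -70.81 138.67] along 1.23 lat 0.57 z -2.11
21.55 [564.   -69.81 138.7 ] along 0.32 lat 0.05 z -2.86
21.75 [563.83 -68.83 138.68] along -0.13 lat 0.50 z -2.33
21.95 [563.66 -67.86 138.7 ] along 1.00 lat -0.73 z -2.85
22.15 [563.51 -66.87 138.68] along -0.03 lat -0.62 z -2.83
22.35 [563.34 -65.89 138.68] along -0.03 lat 0.47 z -1.41
22.55 [563.18 -64.9  138.68] along 0.53 lat -0.23 z -2.76
```

Tip is about 40 mm into the head with no contact yet. I'll continue in the same small steps.

```bash
J="python3 -m jog"; C="python3 chk.py"
$J '1 0 0 0 0;1 0 0 0 0' >/dev/null; $C && $J '1 0 0 0 0;1 0 0 0 0' >/dev/null && $C && $J '1 0 0 0 0;1 0 0 0 0' >/dev/null && $C && $J '1 0 0 0 0;1 0 0 0 0' >/dev/null && $C && $J '1 0 0 0 0;1 0 0 0 0' >/dev/null && $C && $J '1 0 0 0 0;1 0 0 0 0' >/dev/null && $C && $J '1 -0.1 0 0 0;1 -0.1 0 0 0' >/dev/null && $C && $J '1 0 0 0 0;1 0 0 0 0' >/dev/null && $C && $J '1 0 0 0 0;1 0 0 0 0' >/dev/null && $C && $J '1 0 0 0 0;1 0 0 0 0' >/dev/null && $C && $J '1 0 0 0 0;1 0 0 0 0' >/dev/null && $C && $J '1 0 0 0 0;1 0 0 0 0' >/dev/null && $C && $J '1 0 0 0 0;1 0 0 0 0' >/dev/null && $C && $J '1 0 0 0 0;1 0 0 0 0' >/dev/null && $C
```

```text
22.75 [563.03 -63.9  138.68] along 1.14 lat 1.27 z -2.11
22.95 [562.88 -62.91 138.69] along -0.36 lat 0.19 z -2.50
23.15 [562.85 -62.25 138.76] along -3.10 lat -1.01 z -2.00
```

```bash
J="python3 -m jog"; C="python3 chk.py"
$J '0 0 0 0 0;0 0 0 0 0' >/dev/null; $C; $J '0.5 0 0 0 0;0.5 0 0 0 0' >/dev/null; $C
```

```text
23.35 [562.83 -62.26 138.76] along -3.38 lat -0.23 z -1.82
23.55 [562.84 -62.08 138.81] along -7.16 lat -0.97 z -2.58
```

```bash
J="python3 -m jog"; C="python3 chk.py"
$J '-0.6 0 0 0 0;-0.6 0 0 0 0;-0.6 0 0 0 0' >/dev/null; $C; $J '0 0 0 0 0.25;0 0 0 0 0.3;0 0 0 0 0.4;0 0 0 0 0.5;0 0 0 0 0.6;0 0 0 0 0.6;0 0 0 0 0.6;0 0 0 0 0.6' 20
python3 - <<'E'
from h import *
c=env.get_calibration('wrist')
a=env.read_camera('wrist')[:,:,::-1];s=env.read_camera('scene')[:,:,::-1]
cv2.imwrite('pics/m5.png',np.hstack([cv2.resize(a,(400,300)),cv2.resize(s[130:250,180:340],(400,300))]))
E
```

```text
23.85 [562.83 -62.27 138.72] along -5.80 lat 0.52 z -2.18
time: 24.65
tool_pos: [562.8, -62.1, 138.7]
tcp_rot: [0.65, 0.76, -0.0, -0.0]
force: [-0.3, 0.3, -0.0]
gripper_width: 0.6
grip_force: 0.0
```

View pics/m5.png

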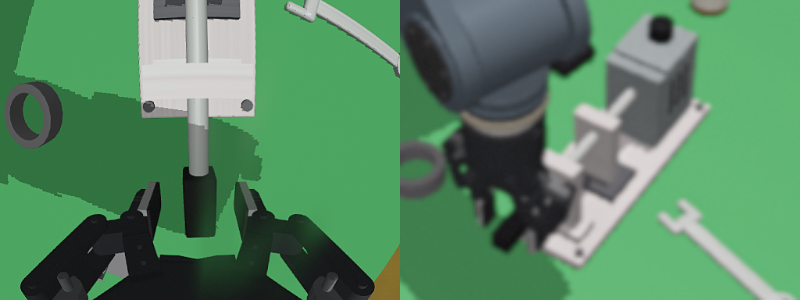

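The fingers are open and clear of the handle (left panel, handle at (200,205)), and the rod passes through all the guides into the head (right panel). I'll retreat straight up.

```bash
python3 -m jog '0 0 -10 0 0.6;0 0 -25 0 0.6;0 0 -50 0 0.6;0 0 -90 0 0.6;0 0 -120 0 0.6;0 0 -120 0 0.6;0 0 -120 0 0.6'
python3 - <<'E'
from h import *
c=env.get_calibration('wrist');a=env.read_camera('wrist')[:,:,::-1];s=env.read_camera('scene')[:,:,::-1]
cv2.imwrite('pics/m6.png',np.hstack([cv2.resize(a,(400,300)),cv2.resize(s[130:250,180:340],(400,300))]))
E
```

```text
time: 25.45
tool_pos: [562.8, -62.1, 260.0]
tcp_rot: [0.65, 0.76, 0.0, 0.001]
force: [-0.6, 0.1, 0.2]
gripper_width: 0.599
grip_force: 0.0
```

View pics/m6.png

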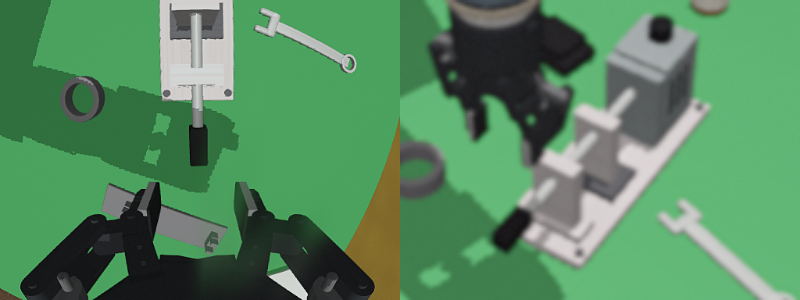

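The rod lies in the bench with its handle outside the front guide, and the gripper is well clear of it. I'll hand the job in.

```bash
python3 -c "
from bench import env
print(env.job_done())"
```

```text
the job is handed in; nothing more can be done
None
```

The rod is threaded through all three guides and released against what I take to be the stop, about 43 mm inside the head, with a peak measured push of about 7 N. The job is handed in at about 25.5 s, with no verdict returned.

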